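# Dome a silver disc in the bench press

## Task

Set the blue die block upright on the press's steel anvil with its hollow centred under the punch, and let go of it. Then pull the red-handled lever all the way down, hold it there for a second, and ease it back up slowly, taking three seconds or more, until it is fully home before letting go. Keep the die level all the time, so that the silver disc stays in it, and leave everything else on the bench where it is.

Things in the scene. Friction and masses are not known exactly. Their poses are not given: they have to be found in the camera images.
- press: Green bench lever press, fixed. Origin on the table straight under the ram axis; x points from its open front (facing the robot) to its column at the back, y to the left seen from the front, z up. Base plate 12 mm thick, x -90 to +110, y +-75 mm. The column stands behind the anvil: x 60 to 105, y +-20 mm.
- anvil (a point): Point on the top face of the press's anvil straight under the punch, 50 mm above the table; axes as the press's. The anvil is a bare steel block, 80 (x) x 90 (y) mm, centred here.
- press_head (a point): Point on the underside of the press's head, on the ram axis, 150 mm above the table. The head overhangs the anvil: in the press frame x -20 to +105, y +-35, z 150 to 260 mm. It leaves no room for a gripper held upright over the anvil's middle.
- punch_tip (a point): Lowest point of the round-nosed punch, 18 mm thick, under the 26 mm ram. At rest it is 106 mm above the table (56 mm above the anvil); the lever's full stroke lowers it 30 mm.
- die: Loose blue die block, 76 mm (its x) x 46 mm (its y) x 34 mm high, 0.17 to 0.35 kg, lying on the table on the robot's left. In the middle of its top is a round hollow of 34 mm diameter, 16 mm deep, with a silver disc lying in it. Origin: centre of the underside; z up.
- die_hollow (a point): Centre of the hollow's mouth, on the die's top face, 34 mm above its underside.
- press_lever (a joint): Angle of the press lever in rad: 0 = sprung home (the arm slopes up towards the front, 35 degrees above level), 1.2 = bottom of its stroke (34 degrees below level), at a firm stop. Its return spring takes about 4 N at the grip near home and 12 N at the bottom; let go, the lever flies back.
- lever_grip (a point): Middle of the red hand grip, a round-ended bar 26 mm thick and 86 mm long that lies along the lever's 12 mm steel arm; 150 mm from the hinge; 301 mm above the table at rest and about 131 mm at the bottom of the stroke.
- lever_hinge (a point): Centre of the lever's hinge, on the right side of the press head (press frame: x 0, y -85 mm, z 215 mm). The lever turns about the press's y axis; the arm lies in the plane y = -85 mm of the press, pointing towards its front.
- bottle_a: Bystander: small amber bottle with a black cap, 28 mm across, 50 mm tall. Origin: centre of its underside.
- bottle_b: Bystander: small amber bottle with a white cap, 28 mm across, 50 mm tall. Origin: centre of its underside.
- mug: Bystander: white mug, 76 mm across, 90 mm tall. Origin: centre of its underside.
- bench_block: Bystander: bare steel bench block, 70 x 70 x 22 mm. Origin: centre of its underside.
- hammer: Bystander: hammer lying flat, 240 mm long. Origin: near its middle.
- scrap_tray: Bystander: shallow black tray, 110 x 150 x 22 mm. Origin: centre of its underside.
- pumice: Bystander: grey pumice brick, 90 x 60 x 25 mm. Origin: centre of its underside.
Mind the look-alikes: they are no part of the job. Of the things that look like the die, take the one that is nearest to the robot's base at the start.

How it is judged:
On the way, in this order (a step that is already met when the one before it is completed fails the run):
1. the die stands on the anvil, its hollow under the punch, and is let go (horizontal distance between die_hollow and anvil below 0.006 m and z of die in the frame of anvil between -0.004 and 0.004 m and angle between die's own z axis and vertical below 0.08 rad and contact force between the fingers and die below 0.1 N and linear speed of die below 0.01 m/s), for 0.2 s.
2. the lever is held at the bottom of its stroke with the die under the punch (value of joint press_lever above 1.12 rad and horizontal distance between die_hollow and anvil below 0.006 m and z of die in the frame of anvil between -0.004 and 0.004 m and angle between die's own z axis and vertical below 0.08 rad), for 0.5 s.
3. the lever is back home (value of joint press_lever below 0.05 rad), for 0.1 s.
At the end, for the whole second after the job is handed in: The die rests level on the anvil (underside within 4 mm of its top), its hollow's centre within 6 mm of the punch axis, and the lever is home (below 0.05 rad). On the way it was held down past 1.12 rad for half a second, and it never returned faster than 1.2 rad/s (horizontal distance between die_hollow and anvil below 0.006 m and z of die in the frame of anvil between -0.004 and 0.004 m and angle between die's own z axis and vertical below 0.08 rad and value of joint press_lever below 0.05 rad and linear speed of die below 0.01 m/s); the robot touches nothing.
It fails at once if the lever flies back faster than 1.2 rad/s (velocity of joint press_lever below -1.2 rad/s).
It fails at once if the die is tipped by more than 0.4 rad (angle between die's own z axis and vertical above 0.4 rad).
It fails at once if a bystander is shifted by more than 20 mm (distance of any of bottle_a, bottle_b, mug, bench_block, hammer, scrap_tray, pumice from where it was at the start of the episode above 0.02 m).
It also fails if it takes over 72 s, if anything falls off the work surface, if the arm or the gripper's body presses on something with over 40 N, if the wrist force passes 120 N, or if a joint passes its speed limit or range.

## Robot

A 6-joint arm with a two-finger parallel gripper is mounted at the origin on the work surface. World frame = base frame: x ahead of the robot, y to its left, z up, the work surface at z = 0. Lengths are in m, angles in rad, forces in N, time in s.
With the tool pointing down it reaches from about 0.325 to 0.775 m from the base axis. Payload 5.5 kg.
Tool frame: the origin (TCP) lies at the very end of the fingers, on their centre line; the grasp point (between the pads) lies 19 mm behind it; z points along the fingers, y is the line along which they close (so a half turn about z gives the same grasp; the last joint's range is limited). The gripper opens to 88 mm and grips with 3 to 60 N. Pads are 20 mm wide; open, the fingers measure 115 mm over their backs; the gripper's body (75 mm by 178 mm) begins 61 mm behind the grasp point.
Start: joints at [1.164, 0.091, 1.231, -0, 1.82, -0.057], TCP at [0.206, 0.564, 0.223] pointing down, gripper open.
Joint ranges: [-2.87, 2.87], [-0.86, 2.18], [0.17, 2.46], [-1.51, 4.65], [0.06, 2.69], [-2.65, 2.65]. Speed limits (rad/s): [2.57, 2.57, 3.01, 3.14, 3.14, 3.14].

## Interface

Orientations are given as a unit quaternion [w, x, y, z].
In Python, from cell import ctrl gives the robot as it stands.
- The arm moves only by the shell command python3 -m jog 'ROWS'. ROWS is JSON, a list of rows, each a list of 7 numbers: the opening, from 0 (shut) to 1 (fully open), then the shift along the tool's x, y, z in mm, then the turn, a rotation vector about the tool's x, y, z in degrees. A call has 1 to 12 rows; each row is the pose to reach, as a shift and turn from the pose commanded when the call began, along the tool's axes at that moment; what a row does not reach only later rows make up. A row lasts 1/10 s, in which the tool goes at most 50 mm and 8.59 degrees, less where a joint would pass 70% of its speed; a pose out of reach is approached as far as the arm can. A call with a gripper value outside its range is refused whole. The fingers move at their own pace and stop on an object; the grip force is fixed at half the most. Time passes only in rows, so rows that repeat a pose let the fingers close. It gives the time, the measured TCP pose, the force, the opening and the grip force at its end, in the units of the state.
- ctrl.state(): the state, without advancing time (a new reading comes with each control period).
- ctrl.capture(name): name is "scene" or "top" or "wrist"; returns a dict with "img" (400x640x3 uint8, red, green, blue), "range_z" (400x640 float32, m along the optical axis (not along the pixel's ray), 0 where there is no reading), "fx", "fy", "cx", "cy" (pixels), "T" (4x4, takes a point from camera to world coordinates). Camera axes: x right, y down, z forward; pixel columns grow to the right and rows downward; lengths in m; the calibration is good to about 2 mm. A picture is of the moment at which its call begins.
- ctrl.hand_in(): hands the job in; it is judged then, once.
The state is a dict: "t": time; "qpos": joint angles; "joint_velocities": joint speeds; "joint_torque": joint torques, N m; "ee_pos": TCP position; "eef_rot": TCP orientation; "wrist_force": force on the tool from outside, world axes, zero at the start; "ft_torque": the same for the moment, N m; "opening": finger opening in m; "grasp_force": force on a finger pad.
Only numpy, scipy, OpenCV 4.12 (cv2) and the standard library are available. Lean on these libraries where they do the work, as an engineer would, in place of code of your own. Each camera call takes 0.05 s, during which the arm holds its last target. There are 200 camera calls.

## Working session

There is one attempt and no reset: what is moved stays moved. The work goes in short steps, Python scripts to look and compute and a shell command to move; the robot and the scene stay as the last step left them, time stands still between calls to the robot, and variables do not carry over. Pictures are saved under pics/ and viewed, at most 10 in all, crops included, and the job is handed in when it is done.

```bash
ls; mkdir -p pics; python3 - <<'E'
from cell import ctrl
import cv2,numpy as np
s=ctrl.state();print({k:np.round(v,3).tolist() for k,v in s.items()})
for n in("scene","top"):
    c=ctrl.capture(n);cv2.imwrite(f"pics/{n}0.png",c["img"][:,:,::-1]);np.savez(f"pics/{n}0.npz",**c);print(n,np.round(c["T"],3).tolist(),c["fx"],c["cx"],c["cy"])
E
```

```text
pics
{'t': 0.0, 'qpos': [1.164, 0.092, 1.232, -0.0, 1.82, -0.057], 'joint_velocities': [0.0, -0.001, -0.001, 0.001, -0.001, -0.0], 'joint_torque': [0.001, -44.645, -40.645, 0.07, 0.029, -0.0], 'ee_pos': [0.206, 0.563, 0.221], 'eef_rot': [-0.0, 0.174, 0.985, -0.001], 'wrist_force': [-0.133, 0.265, -0.759], 'ft_torque': [-0.065, 0.043, -0.058], 'grasp_force': 0.0, 'opening': 0.088}
scene [[-0.731, 0.43, -0.531, 1.189], [0.683, 0.474, -0.556, 0.712], [0.013, -0.768, -0.64, 0.998], [0.0, 0.0, 0.0, 1.0]] 441.3068867146831 323.03344881398266 196.1215734397436
top [[0.033, -0.975, 0.221, 0.257], [-0.999, -0.034, 0.002, 0.032], [0.006, -0.221, -0.975, 1.402], [0.0, 0.0, 0.0, 1.0]] 429.4108357241485 314.81277430088136 198.39119043922773
```

View pics/top0.png

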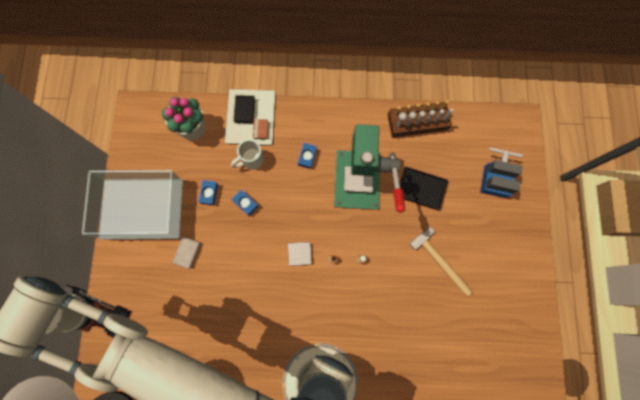

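View pics/scene0.png

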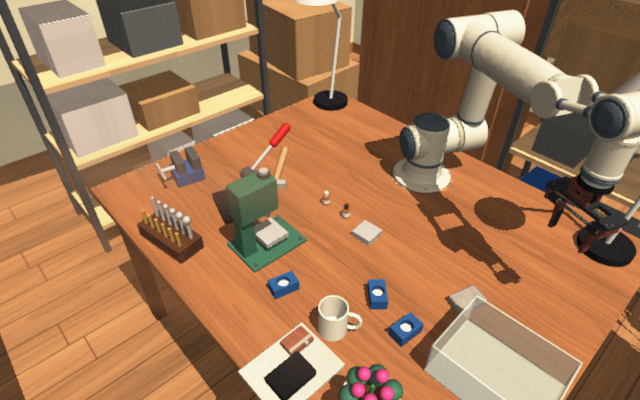

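Top view: three blue blocks look like the die, at pixels (308,156), (208,193) and (245,203). The press is at (358,175) with its red grip at (399,200), and the bottles are at (335,260) and (363,259). I'll measure all of these next.

```bash
cat > h.py <<'E'
import numpy as np,cv2
def cloud(c):
    v,u=np.mgrid[:400,:640];z=c["range_z"];p=np.stack([(u-c["cx"])/c["fx"]*z,(v-c["cy"])/c["fy"]*z,z,np.ones_like(z)],-1)
    return (p@np.array(c["T"]).T)[...,:3]
def plane(c,uv,h):
    T=np.array(c["T"]);uv=np.atleast_2d(uv).astype(float);d=np.c_[(uv[:,0]-c["cx"])/c["fx"],(uv[:,1]-c["cy"])/c["fy"],np.ones(len(uv))]@T[:3,:3].T
    return T[:3,3]+d*((h-T[2,3])/d[:,2])[:,None]
def blobs(m,amin):
    n,l,s,ce=cv2.connectedComponentsWithStats(m.astype(np.uint8));return [(l==i,ce[i],s[i,4]) for i in range(1,n) if s[i,4]>=amin]
def rect(p):
    r=cv2.minAreaRect((p[:,:2]*1000).astype(np.float32));return np.round(r[0],1),np.round(r[1],1),round(r[2],1)
E
python3 - <<'E'
from h import *
for n in("top","scene"):
    c=dict(np.load(f"pics/{n}0.npz"));P=cloud(c);hsv=cv2.cvtColor(c["img"],cv2.COLOR_RGB2HSV);H,S,V=hsv[...,0],hsv[...,1],hsv[...,2]
    print(n)
    for nm,m,a in(("blue",(H>100)&(H<125)&(S>140)&(V>60),60),("green",(H>60)&(H<95)&(S>90),300),("red",((H<5)|(H>175))&(S>200)&(V>120),60)):
        for b,ce,ar in blobs(m,a):
            p=P[b];p=p[np.isfinite(p).all(1)];print(nm,ce.round(),ar,"zmed/max",np.round([np.median(p[:,2]),np.percentile(p[:,2],95)],3),"mean",p.mean(0).round(3))
            if nm=="blue":
                # fill hull of top-face pixels
                q=p[p[:,2]>.027];print("  top",rect(q),"dist",np.hypot(*p.mean(0)[:2]).round(3))
            if nm=="green":
                q=p[(p[:,2]<.025)];print("  base",rect(q) if len(q)>20 else "")
                q=p[p[:,2]>.24];print("  head",rect(q) if len(q)>20 else "")
E
```

```text
top
blue [495. 191.] 76 zmed/max [0.046 0.05 ] mean [ 0.61  -0.552  0.044]
  top (array([ 608.8, -555.2]), array([83.2, 16.4]), 69.7) dist 0.822
green [360. 168.] 1161 zmed/max [0.192 0.261] mean [ 0.638 -0.098  0.144]
  base (array([ 644.2, -105.1]), array([185.5, 134.2]), 0.5)
  head (array([490.8, -63.6]), array([ 79.5, 498.6]), 76.7)
red [399. 199.] 166 zmed/max [0.314 0.33 ] mean [ 0.51  -0.185  0.312]
scene
blue [539. 178.] 451 zmed/max [-0.449 -0.442] mean [-0.978  0.134 -0.44 ]
  top (array([1188.5,  711.8]), array([0., 0.]), 0.0) dist 0.987
blue [283. 285.] 433 zmed/max [0.032 0.036] mean [0.728 0.077 0.033]
  top (array([929.6, 387.8]), array([825.4,  81.3]), 57.0) dist 0.732
blue [377. 294.] 390 zmed/max [0.032 0.036] mean [0.56  0.272 0.029]
  top (array([553.2, 267.3]), array([77.3, 42.7]), 47.9) dist 0.622
blue [406. 328.] 480 zmed/max [0.033 0.036] mean [0.592 0.396 0.038]
  top (array([875. , 525.6]), array([725.4,  73.7]), 24.9) dist 0.712
green [263. 249.] 1296 zmed/max [0.013 0.095] mean [ 0.685 -0.07   0.03 ]
  base (array([ 649.7, -101.7]), array([149.2, 199.4]), 87.3)
  head 
red [279. 135.] 136 zmed/max [0.307 0.329] mean [ 0.516 -0.182  0.306]
```

```bash
python3 - <<'E'
import cv2
a=cv2.imread("pics/top0.png");s=cv2.imread("pics/scene0.png")
A=cv2.resize(a[140:270,190:450],(800,400),interpolation=cv2.INTER_CUBIC);cv2.imwrite("pics/crop1.png",A)
E
```

```text
(no output)
```

View pics/crop1.png

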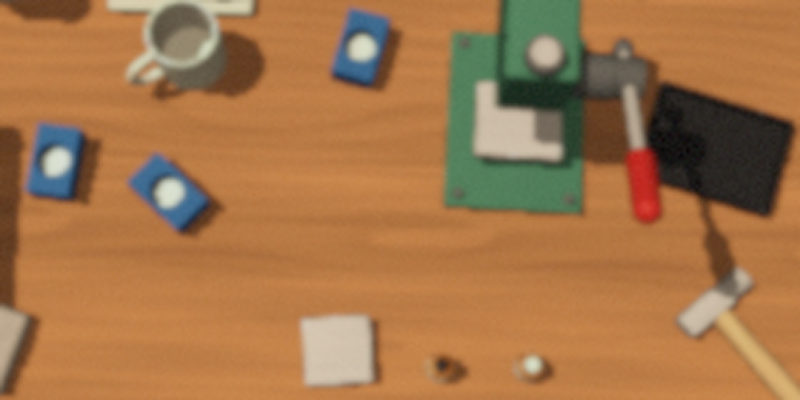

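The die is the block at top pixel (245,203), which is crop pixel (170,193): base distance 0.62 m against 0.71 and 0.73 m for the other two, and the crop shows its silver disc. Next I'll refine the die and press poses.

```bash
python3 - <<'E'
from h import *
for n in("top","scene"):
    c=dict(np.load(f"pics/{n}0.npz"));P=cloud(c);hsv=cv2.cvtColor(c["img"],cv2.COLOR_RGB2HSV);H,S,V=hsv[...,0],hsv[...,1],hsv[...,2]
    d=np.hypot(P[...,0]-.555,P[...,1]-.268)<.06
    z=P[...,2];m=d&(z>.028)&(z<.042);print(n,"die top",rect(P[m]),np.median(z[m]))
    m=d&(S<90)&(V>120);uv=np.argwhere(m)[:,::-1];print(" disc",len(uv),plane(c,uv.mean(0),.02).round(4))
    near=np.hypot(P[...,0]-.64,P[...,1]+.10)<.15
    m=near&(z>.044)&(z<.056)&(S<110);b=max(blobs(m,20),key=lambda b:b[2])[0];print(" anvil",rect(P[b]),np.median(z[b]).round(4))
    m=near&(H>60)&(H<95)&(S>90)&(z<.02)&(z>.006);print(" base",rect(P[m]),np.median(z[m]).round(4))
    m=near&(H>60)&(H<95)&(S>90)&(z<.268)&(z>.25);print(" headtop",rect(P[m]) if m.sum()>20 else "")
    m=((H<5)|(H>175))&(S>200)&(V>120)&(z>.2);p=P[m];_,_,v=np.linalg.svd(p-p.mean(0));print(" grip",p.mean(0).round(4),v[0].round(3))
E
```

```text
top die top (array([549.8, 267.3]), array([76.9, 45.8]), 48.5) 0.03290384531784407
 disc 148 [[0.5526 0.2727 0.02  ]]
 anvil (array([ 633.7, -103.9]), array([90.6, 78.3]), 86.6) 0.0487
 base (array([ 644.2, -105.1]), array([185.5, 134.2]), 0.5) 0.0108
 headtop (array([ 673.8, -105.4]), array([ 70.1, 118.6]), 87.2)
 grip [ 0.5097 -0.1847  0.3139] [-0.847  0.026  0.53 ]
scene die top (array([551.9, 268.6]), array([77.2, 46.6]), 48.5) 0.03369131606398662
 disc 98 [[0.5485 0.2703 0.02  ]]
 anvil (array([ 636.9, -102.1]), array([95.1, 81.8]), 88.6) 0.0496
 base (array([ 649.7, -101.7]), array([149.2, 199.4]), 87.3) 0.0118
 headtop 
 grip [ 0.5231 -0.1731  0.3125] [0.514 0.68  0.523]
```

```bash
cat >> h.py <<'E'
from scipy.spatial.transform import Rotation as R
def pose(s): 
    w,x,y,z=s["eef_rot"];return np.array(s["ee_pos"]),R.from_quat([x,y,z,w])
def tgt(yaw,tilt,flip=1):
    """tool axes: approach yaw deg, tilt from vertical; flip=1: tool x points back/up... """
    y=np.radians(yaw);t=np.radians(tilt);f=np.array([np.cos(y),np.sin(y),0]);k=np.array([0,0,1.])
    z=np.sin(t)*f-np.cos(t)*k;x=flip*(-np.cos(t)*f-np.sin(t)*k);return R.from_matrix(np.c_[x,np.cross(z,x),z])
def rel(p0,R0,p1,R1):
    return np.round(R0.inv().apply(np.array(p1)-p0)*1000,1),np.round((R0.inv()*R1).as_rotvec(degrees=True),1)
E
python3 - <<'E'
from h import *
from cell import ctrl
s=ctrl.state();p,r=pose(s)
c=ctrl.capture("wrist");T=np.array(c["T"]);print("cam in tool",r.inv().apply(T[:3,3]-p).round(3),"axis",r.inv().apply(T[:3,2]).round(2),c["fx"])
f=np.array([np.cos(np.radians(48.5)),np.sin(np.radians(48.5)),0])
for fl in(1,-1):
    Rt=tgt(48.5,50,fl);g=np.array([.551,.268,.024])-.008*f
    tcp=g+.019*Rt.as_matrix()[:,2];pre=tcp-.12*Rt.as_matrix()[:,2]+[0,0,.03]
    print(fl,"tcp",tcp.round(4),"pre",pre.round(3),rel(p,r,pre,Rt))
    print("  midstage down, yaw", rel(p,r,[.45,.2,.25],tgt(48.5,0,fl)))
E
```

```text
cam in tool [ 0.086  0.001 -0.163] axis [-0.31 -0.    0.95] 348.64083558577585
1 tcp [0.5553 0.2729 0.0118] pre [0.494 0.204 0.119] (array([-394.6, -238.4,  103.1]), array([-29.9, -43.8, -63.9]))
  midstage down, yaw (array([-354.2, -257.7,  -28. ]), array([ -0.1,  -0.1, -68.5]))
-1 tcp [0.5553 0.2729 0.0118] pre [0.494 0.204 0.119] (array([-394.6, -238.4,  103.1]), array([-48.3,  32.9, 103.3]))
  midstage down, yaw (array([-354.2, -257.7,  -28. ]), array([-1.000e-01,  1.000e-01,  1.115e+02]))
```

```bash
python3 -m jog '[[1,-90,-65,-10,0,0,25],[1,-180,-130,-20,0,0,50],[1,-270,-195,-28,0,0,75],[1,-354,-258,-28,0,0,100],[1,-354,-258,-28,0,0,111],[1,-354,-258,-28,0,0,111],[1,-354,-258,-28,0,0,111],[1,-354,-258,-28,0,0,111],[1,-354,-258,-28,0,0,111],[1,-354,-258,-28,0,0,111],[1,-354,-258,-28,0,0,111],[1,-354,-258,-28,0,0,111]]'
cat > w.py <<'E'
from h import *
from cell import ctrl
f=np.array([np.cos(np.radians(48.5)),np.sin(np.radians(48.5)),0])
p,r=pose(ctrl.state());print(p.round(3),r.as_matrix().round(2).tolist(),np.round(ctrl.state()["qpos"],2))
Rt=tgt(48.5,50,-1);g=np.array([.551,.268,.024])-.008*f
tcp=g+.019*Rt.as_matrix()[:,2];pre=tcp-.10*Rt.as_matrix()[:,2]+[0,0,.02]
print(rel(p,r,pre,Rt),rel(p,r,tcp,Rt))
E
python3 w.py
```

```text
t: 1.35
ee_pos: [0.45, 0.1994, 0.2503]
eef_rot: [-0.0, 0.881, 0.473, -0.0]
wrist_force: [-0.1, 0.8, 0.6]
opening: 0.0878
grasp_force: 0.0
[0.45  0.199 0.25 ] [[0.55, 0.83, -0.0], [0.83, -0.55, -0.0], [-0.0, -0.0, -1.0]] [ 0.35 -0.19  1.45  0.    1.88  0.93]
(array([ 43.8,  36.6, 154.1]), array([-3.5, 50. ,  7.4])) (array([119.7,  47.2, 238.4]), array([-3.5, 50. ,  7.4]))
```

```bash
python3 -m jog '[[1,10,8,30,-0.5,8,1],[1,20,16,60,-1,16,2.4],[1,30,26,95,-1.7,24,3.6],[1,38,34,125,-2.2,32,4.8],[1,44,37,154,-2.8,40,6],[1,44,37,154,-3.5,48,7.2],[1,44,37,154,-3.5,50,7.4],[1,44,37,154,-3.5,50,7.4],[1,44,37,154,-3.5,50,7.4]]'
cat >> w.py <<'E'
c=ctrl.capture("wrist");P=cloud(c);hsv=cv2.cvtColor(c["img"],cv2.COLOR_RGB2HSV);H,S,V=hsv[...,0],hsv[...,1],hsv[...,2]
import sys;cv2.imwrite(sys.argv[1],c["img"][:,:,::-1])
d=np.hypot(P[...,0]-.551,P[...,1]-.268)<.06;z=P[...,2];m=d&(z>.028)&(z<.042);print("die",rect(P[m]),np.median(z[m]))
m=d&(S<90)&(V>120)&(z<.03);uv=np.argwhere(m)[:,::-1];print("disc",len(uv),plane(c,uv.mean(0),.02).round(4))
E
python3 w.py pics/w1.png
```

```text
t: 2.25
ee_pos: [0.5052, 0.2163, 0.0974]
eef_rot: [-0.174, 0.825, 0.375, 0.386]
wrist_force: [-0.2, -0.9, 0.5]
opening: 0.0878
grasp_force: 0.0
[0.505 0.216 0.097] [[0.42, 0.75, 0.51], [0.48, -0.66, 0.58], [0.77, 0.0, -0.64]] [-0.06 -0.64  2.28  0.78  1.03  0.41]
(array([-1.6,  0.1,  0.1]), array([-0.2, -0.1,  0.3])) (array([-17.1,   0.4, 112.9]), array([-0.2, -0.1,  0.3]))
die (array([550.2, 268. ]), array([76.9, 46.1]), 48.6) 0.034443684800435234
disc 840 [[0.5531 0.2685 0.02  ]]
```

View pics/w1.png

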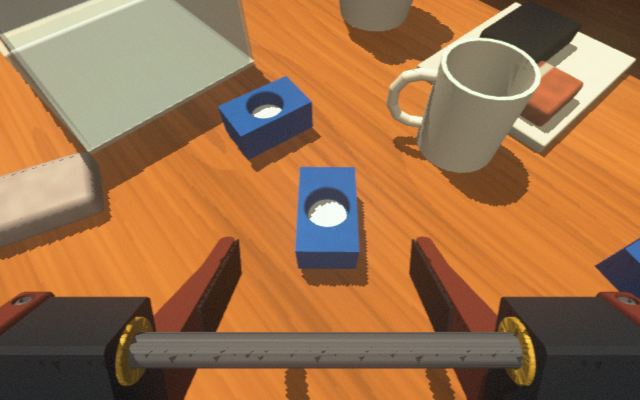

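The wrist view shows the die at pixel (327,215), centred between the fingers and aligned with them. I'll go in and grasp.

```bash
python3 -m jog '[[1,-10,0,20,0,0,0],[1,-17,0,50,0,0,0],[1,-17,0,80,0,0,0],[1,-17,0.5,100,0,0,0],[1,-17,0.5,112,0,0,0],[1,-17,0.5,112,0,0,0],[0,-17,0.5,112,0,0,0],[0,-17,0.5,112,0,0,0],[0,-17,0.5,112,0,0,0],[0,-17,0.5,112,0,0,0],[0,-17,0.5,112,0,0,0],[0,-17,0.5,112,0,0,0]]'; python3 -m jog '[[0,0,0,0,0,0,0],[0,0,0,0,0,0,0],[0,0,0,0,0,0,0]]';python3 - <<'E'
from h import *
from cell import ctrl
print(np.round(ctrl.state()["qpos"],2))
E
```

```text
t: 3.5
ee_pos: [0.5548, 0.2724, 0.0122]
eef_rot: [-0.175, 0.825, 0.375, 0.386]
wrist_force: [-1.0, -2.3, 1.9]
opening: 0.046
grasp_force: 30.0
t: 3.8
ee_pos: [0.5549, 0.2726, 0.0122]
eef_rot: [-0.175, 0.825, 0.375, 0.386]
wrist_force: [-1.3, -2.0, 2.4]
opening: 0.0457
grasp_force: 30.0
[ 0.1  -0.3   2.21  0.9   0.74  0.28]
```

```bash
python3 -m jog '[[0,8,0,-6,0,0,0],[0,23,0,-19,0,0,0],[0,46,0,-38,0,0,0],[0,69,0,-57,0,0,0],[0,85,0,-70,0,0,0],[0,85,0,-70,0,0,0]]'
cat > s.py <<'E'
from h import *
from cell import ctrl
import sys
PX,PY,YAW=[float(a) for a in sys.argv[1:4]];off=[float(a)/1000 for a in sys.argv[4:7]]
p,r=pose(ctrl.state());a=np.radians(YAW);f=np.array([np.cos(a),np.sin(a),0]);l=np.array([-f[1],f[0],0])
t=np.array([PX,PY,0])+f*off[0]+l*off[1]+[0,0,off[2]]
print(p.round(4),np.round(ctrl.state()["qpos"],2),rel(p,r,t,tgt(YAW,50,-1)))
E
python3 s.py .636 -.103 -2.8 -150 0 130
```

```text
t: 4.4
ee_pos: [0.5563, 0.2737, 0.1266]
eef_rot: [-0.174, 0.823, 0.376, 0.388]
wrist_force: [-0.3, -0.0, -1.1]
opening: 0.0459
grasp_force: 30.0
[0.5563 0.2737 0.1266] [ 0.1  -0.46  2.11  0.73  0.91  0.53] (array([-205.1,  189.9, -251.4]), array([-39.5,  -0.4,  33.3]))
```

```bash
python3 -m jog '[[0,-8,8,-10,-1.5,0,1.3],[0,-26,24,-32,-5,0,4.2],[0,-50,46,-61,-9.6,-0.1,8.1],[0,-76,70,-93,-14.6,-0.1,12.3],[0,-102,95,-126,-19.7,-0.2,16.7],[0,-130,120,-159,-25,-0.3,21],[0,-155,144,-190,-30,-0.3,25.2],[0,-178,165,-218,-34.3,-0.4,29],[0,-195,181,-240,-37.6,-0.4,31.7],[0,-205,190,-251,-39.5,-0.4,33.3],[0,-205,190,-251,-39.5,-0.4,33.3],[0,-205,190,-251,-39.5,-0.4,33.3]]'
python3 s.py .636 -.103 -2.8 -150 0 130
cat > m.py <<'E'
from h import *
from cell import ctrl
import sys
c=ctrl.capture("wrist");cv2.imwrite(sys.argv[1],c["img"][:,:,::-1]);np.savez("pics/w.npz",**c);P=cloud(c);hsv=cv2.cvtColor(c["img"],cv2.COLOR_RGB2HSV);H,S,V=hsv[...,0],hsv[...,1],hsv[...,2];z=P[...,2]
near=np.hypot(P[...,0]-.636,P[...,1]+.103)<.07
m=near&(z>.045)&(z<.055)&(S<110);print("anvil",m.sum(),rect(P[m]) if m.sum()>20 else "")
b=(H>100)&(H<125)&(S>140)&(V>60)
zd=float(sys.argv[2]) if len(sys.argv)>2 else None
p,r=pose(ctrl.state());d=np.linalg.norm(P-p,axis=-1)<.075
print("blue pts z95",np.percentile(z[b&d],[50,95]).round(4));zt=np.percentile(z[b&d],90);m=d&b&(abs(z-zt)<.004);print("die top",rect(P[m]))
E
python3 m.py pics/w2.png
```

```text
t: 5.6
ee_pos: [0.5263, -0.1115, 0.1196]
eef_rot: [0.003, 0.913, -0.019, 0.408]
wrist_force: [0.5, 0.2, -0.9]
opening: 0.0455
grasp_force: 30.0
[ 0.5263 -0.1115  0.1196] [-0.49 -0.85  2.34  0.43  0.92  0.99] (array([-19.5, -14.4, -37.2]), array([-0.9,  1.8, -0. ]))
anvil 6417 (array([ 647.4, -103.4]), array([ 90.1, 103.6]), 88.9)
blue pts z95 [0.1423 0.1439]
die top (array([ 521.2, -110.2]), array([45.8, 72.3]), 87.9)
```

View pics/w2.png

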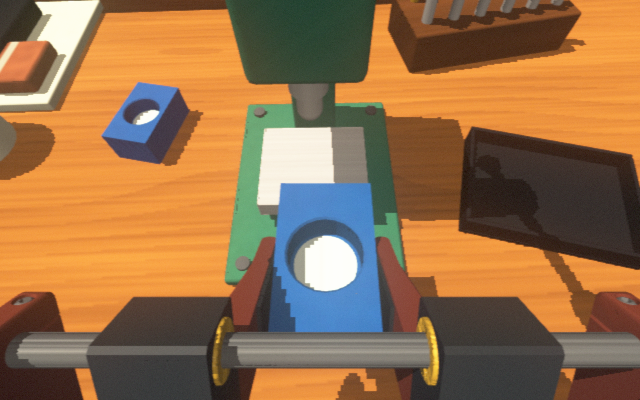

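The view shows the die level between the fingers with its disc at pixel (325,263). The anvil is behind it around (312,165), and the punch is at (311,100). I'll measure the punch axis from here.

```bash
python3 - <<'E'
from h import *
from cell import ctrl
c=dict(np.load("pics/w.npz"));P=cloud(c);hsv=cv2.cvtColor(c["img"],cv2.COLOR_RGB2HSV);H,S,V=hsv[...,0],hsv[...,1],hsv[...,2];z=P[...,2]
v,u=np.mgrid[:400,:640]
m=(u>255)&(u<375)&(v>120)&(v<220)&(S<70)&(z>.044)&(z<.056);b=max(blobs(m,50),key=lambda b:b[2])[0];print("anvil z",np.median(z[b]),rect(P[b]))
n=np.hypot(P[...,0]-.636,P[...,1]+.103)<.04
for lo,hi in((.106,.112),(.112,.118),(.118,.124),(.124,.13),(.13,.136),(.136,.145)):
    m=n&(z>lo)&(z<hi)&(S<90);p=P[m]
    if len(p)>5:print(lo,len(p),"x min/med",np.percentile(p[:,0],[3,50]).round(4),"y",np.percentile(p[:,1],[2,50,98]).round(4), "u",u[m].min(),u[m].max())
m=n&(z<.147)&(z>.1);print("lowest z",np.percentile(z[m],[0,2]))
g=(H>60)&(H<95)&(S>90)&(z>.006)&(z<.018);print("base",rect(P[g]))
for x in(.59,.61,.69):
    q=P[g&(abs(P[...,0]-x)<.005)];print(x,np.percentile(q[:,1],[0.5,99.5]).round(4))
print("qpos",np.round(ctrl.state()["qpos"],3),np.round(ctrl.state()["joint_velocities"],2))
E
```

```text
anvil z 0.05064035240077164 (array([ 636. , -103.2]), array([90.1, 80.9]), 88.8)
0.106 16 x min/med [0.6284 0.6295] y [-0.1091 -0.104  -0.0977] u 301 318
0.112 116 x min/med [0.6267 0.6285] y [-0.1115 -0.1035 -0.0951] u 296 321
0.118 169 x min/med [0.6266 0.6283] y [-0.1116 -0.1033 -0.0949] u 296 321
0.124 147 x min/med [0.6267 0.628 ] y [-0.1116 -0.1038 -0.0954] u 295 321
0.13 99 x min/med [0.623  0.6248] y [-0.115  -0.1047 -0.0935] u 291 327
0.136 410 x min/med [0.6226 0.6245] y [-0.115  -0.1037 -0.0925] u 289 327
lowest z [0.10948547 0.11266462]
base (array([ 645.7, -103.8]), array([146.6, 195.5]), 89.0)
0.59 [-0.1757 -0.0302]
0.61 [-0.1721 -0.0306]
0.69 [-0.0494 -0.0336]
qpos [-0.491 -0.855  2.34   0.433  0.917  0.989] [ 0.02 -0.   -0.01 -0.   -0.    0.  ]
```

```bash
python3 s.py .6423 -.1043 -2 -95 0 90; python3 s.py .6423 -.1043 -2 -90 0 70
```

```text
[ 0.5266 -0.111   0.12  ] [-0.49 -0.85  2.34  0.43  0.92  0.99] (array([ -8.9, -10.5,  35.3]), array([-0.3,  1.8, -0.5]))
[ 0.5266 -0.111   0.12  ] [-0.49 -0.85  2.34  0.43  0.92  0.99] (array([-20.5, -10.3,  52.4]), array([-0.3,  1.8, -0.5]))
```

```bash
python3 -m jog '[[0,-4,-4,12,-0.1,0.6,-0.1],[0,-7,-8,24,-0.2,1.2,-0.3],[0,-9,-10,35,-0.3,1.8,-0.5],[0,-9,-10,35,-0.3,1.8,-0.5],[0,-9,-10,35,-0.3,1.8,-0.5]]'; python3 s.py .6423 -.1043 -2 -90 0 70
```

```text
t: 6.15
ee_pos: [0.5473, -0.1012, 0.0912]
eef_rot: [0.008, 0.906, -0.015, 0.423]
wrist_force: [0.1, -0.0, -0.6]
opening: 0.0459
grasp_force: 30.0
[ 0.5473 -0.1012  0.0912] [-0.43 -0.79  2.37  0.44  0.77  0.98] (array([-13. ,  -0.2,  17.5]), array([-0. , -0.1,  0.1]))
```

```bash
python3 -m jog '[[0,-7,0,9,0,0,0],[0,-13,0,17,0,0,0],[0,-13,0,17,0,0,0],[0,-13,0,17,0,0,0]]'; python3 s.py .6423 -.1043 -2 0 0 69
```

```text
t: 6.55
ee_pos: [0.5519, -0.1025, 0.07]
eef_rot: [0.008, 0.906, -0.016, 0.423]
wrist_force: [-0.3, -0.7, -1.2]
opening: 0.0456
grasp_force: 30.0
[ 0.5519 -0.1025  0.07  ] [-0.43 -0.75  2.39  0.46  0.72  0.95] (array([57.2, -1.5, 70. ]), array([ 0.1, -0.1, -0. ]))
```

```bash
python3 -m jog '[[0,6,0,7,0,0,0],[0,13,0,16,0,0,0],[0,20,0,25,0,0,0],[0,28,-0.5,34,0,0,0],[0,36,-1,44,0,0,0],[0,44,-1,54,0,0,0],[0,51,-1.5,62,0,0,0],[0,55,-1.5,67,0,0,0],[0,57,-1.5,70,0,0,0],[0,57,-1.5,70,0,0,0],[0,57,-1.5,70,0,0,0]]'; python3 s.py .6423 -.1043 -2 0 0 62.5; python3 m.py pics/w3.png
```

```text
t: 7.65
ee_pos: [0.6422, -0.1043, 0.0697]
eef_rot: [0.008, 0.906, -0.016, 0.424]
wrist_force: [-0.9, -0.0, -1.7]
opening: 0.0455
grasp_force: 30.0
[ 0.6422 -0.1043  0.0697] [-0.34 -0.39  2.17  0.44  0.56  1.  ] (array([-5.4, -0.1,  4.7]), array([ 0.1, -0.1,  0. ]))
anvil 1282 (array([ 656.6, -103.8]), array([90.1, 32.6]), 88.5)
blue pts z95 [0.092  0.0931]
die top (array([ 625.2, -102.6]), array([45.2, 50.4]), 88.5)
```

View pics/w3.png

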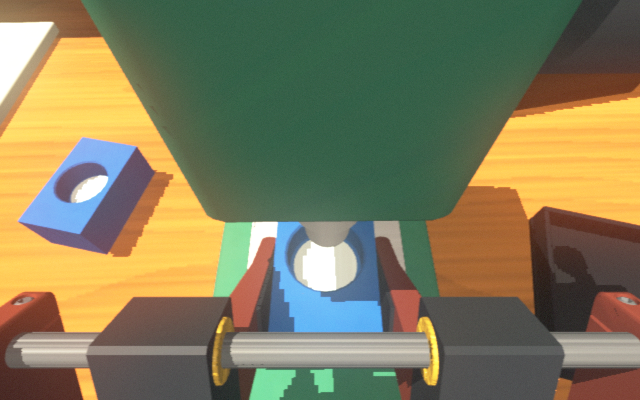

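```bash
python3 -m jog '[[0,-2,0,1.7,0,0,0],[0,-4,0,3.4,0,0,0],[0,-5.3,0,4.5,0,0,0],[0,-5.8,0,4.8,0,0,0],[0,-5.8,0,4.8,0,0,0],[0,-5.8,0,4.8,0,0,0]]'
```

```text
t: 8.3
ee_pos: [0.6423, -0.1043, 0.0622]
eef_rot: [0.008, 0.906, -0.016, 0.424]
wrist_force: [-0.7, 0.2, -2.2]
opening: 0.0459
grasp_force: 30.0
```

```bash
python3 -m jog '[[0,-0.5,0,0.4,0,0,0],[0,-0.8,0,0.65,0,0,0],[0,-0.8,0,0.65,0,0,0]]'
```

```text
t: 8.6
ee_pos: [0.6428, -0.1044, 0.0622]
eef_rot: [0.008, 0.905, -0.016, 0.424]
wrist_force: [-0.2, 1.1, 1.4]
opening: 0.0457
grasp_force: 30.0
```

```bash
python3 -m jog '[[0.9,0,0,0,0,0,0],[0.9,0,0,0,0,0,0],[0.9,0,0,0,0,0,0],[0.9,0,0,0,0,0,0],[0.9,0,0,0,0,0,0],[0.9,0,0,0,0,0,0]]'; python3 -m jog '[[0.9,0,0,-10,0,0,0],[0.9,0,0,-25,0,0,0],[0.9,0,0,-45,0,0,0],[0.9,0,0,-65,0,0,0],[0.9,0,0,-85,0,0,0],[0.9,0,0,-85,0,0,0],[0.9,0,0,-85,0,0,0]]'; python3 - <<'E'
from h import *
from cell import ctrl
p,r=pose(ctrl.state());print(p.round(4))
for n in("wrist","scene"):
    c=ctrl.capture(n);cv2.imwrite(f"pics/{n}4.png",c["img"][:,:,::-1]);P=cloud(c);hsv=cv2.cvtColor(c["img"],cv2.COLOR_RGB2HSV);H,S,V=hsv[...,0],hsv[...,1],hsv[...,2];z=P[...,2]
    m=(np.hypot(P[...,0]-.636,P[...,1]+.103)<.07)&(H>100)&(H<125)&(S>140);q=P[m&(z>.079)&(z<.09)];print(n,len(q),rect(q),np.median(q[:,2]))
    print(" far x/near x",np.percentile(q[:,0],[0.5,99.5]).round(4),"y",np.percentile(q[:,1],[0.5,99.5]).round(4))
E
```

```text
t: 9.2
ee_pos: [0.6424, -0.1044, 0.0612]
eef_rot: [0.008, 0.906, -0.016, 0.424]
wrist_force: [0.0, 0.0, 0.1]
opening: 0.0788
grasp_force: 0.0
t: 9.9
ee_pos: [0.5775, -0.1021, 0.1163]
eef_rot: [0.009, 0.905, -0.016, 0.424]
wrist_force: [0.1, -0.3, -0.5]
opening: 0.0792
grasp_force: 0.0
[ 0.5775 -0.1021  0.1163]
wrist 2052 (array([ 635., -103.]), array([44.4, 76.4]), 88.4) 0.0846051178431809
 far x/near x [0.5971 0.6722] y [-0.124 -0.081]
scene 98 (array([637.8, -92.7]), array([73.1, 34.7]), 2.0) 0.08336955745422003
 far x/near x [0.6024 0.6742] y [-0.1106 -0.0773]
```

The die is placed at (0.635, -0.103), with the punch axis at (0.636, -0.103). Next I'll back out sideways and go to the lever.

```bash
cat > l.py <<'E'
from h import *
from cell import ctrl
import sys
YAW=-2.;a=np.radians(YAW);f=np.array([np.cos(a),np.sin(a),0]);l=np.array([-f[1],f[0],0]);k=np.array([0,0,1.])
O=np.array([.6357,-.1033,0]);Hn=O-.085*l+.215*k
def lev(th,gap=0.,r=.150):
    e=np.radians(35)-th;u=-np.cos(e)*f+np.sin(e)*k;n=np.sin(e)*f+np.cos(e)*k   # n = upward normal
    return Hn+r*u+(.013+gap)*n, tgt(YAW,-np.degrees(e),-1)
def here(): s=ctrl.state();return pose(s)
def theta(p): # lever angle implied if tip centre is in contact
    d=p-Hn;x=-(d@f);zz=d[2];return np.radians(35)-(np.arctan2(zz,x)-np.arctan2(.013,.150)), np.hypot(x,zz)
E
python3 - <<'E'
from l import *
p,r=here();print(rel(p,r,p+[-.01,.13,.02],r)); 
print("from start:",rel(p,r,np.array([.50,.02,.40]),tgt(-2,0,-1)))
E
```

```text
(array([   6. , -129.5,  -24.2]), array([0., 0., 0.]))
from start: (array([ 166.6, -118.6, -245.9]), array([  0.1, -50.1,  -0. ]))
```

```bash
python3 -m jog '[[0.9,2,-30,-8,0,0,0],[0.9,4,-65,-16,0,0,0],[0.9,6,-100,-24,0,0,0],[0,6,-130,-24,0,0,0],[0,30,-125,-60,0,-7,0],[0,55,-119,-100,0,-15,0],[0,85,-119,-140,0,-23,0],[0,115,-119,-180,0,-31,0],[0,145,-119,-220,0,-39,0],[0,167,-119,-246,0,-47,0],[0,167,-119,-246,0,-50,0],[0,167,-119,-246,0,-50,0]]'; python3 - <<'E'
from l import *
p,r=here();print(np.round(ctrl.state()["qpos"],2));t,Rt=lev(0,.06);print(t,rel(p,r,t,Rt));t,Rt=lev(0,.008);print(t,rel(p,r,t,Rt))
E
```

```text
t: 11.2
ee_pos: [0.5029, 0.0205, 0.3995]
eef_rot: [0.001, 1.0, -0.018, -0.001]
wrist_force: [0.8, 0.8, -0.2]
opening: 0.0106
grasp_force: 0.0
[-0.03 -0.05  1.05 -0.    2.14  1.58]
[ 0.55178116 -0.1854213   0.36083456] (array([ 56.2, 204. ,  38.9]), array([  0.1, -34.9,  -0.1]))
[ 0.52197335 -0.18438039  0.31823866] (array([ 26.5, 204. ,  81.5]), array([  0.1, -34.9,  -0.1]))
```

```bash
sed -i 's/-np.degrees(e),-1)/15-np.degrees(e),-1)/; s/(.013+gap)\*n/(.0156+gap)*n/; s/arctan2(.013,/arctan2(.0156,/' l.py; python3 - <<'E'
from l import *
p,r=here();t,Rt=lev(0,.06);print(t,rel(p,r,t,Rt));t,Rt=lev(0,.008);print(t,rel(p,r,t,Rt))
E
```

```text
[ 0.55327155 -0.18547335  0.36296436] (array([ 57.7, 204. ,  36.7]), array([  0.1, -19.9,  -0.1]))
[ 0.52346374 -0.18443243  0.32036845] (array([ 28. , 204. ,  79.4]), array([  0.1, -19.9,  -0.1]))
```

```bash
python3 -m jog '[[0,15,40,0,0,-4,0],[0,30,80,0,0,-8,0],[0,45,120,0,0,-14,0],[0,58,160,5,0,-20,0],[0,58,195,20,0,-20,0],[0,58,204,37,0,-20,0],[0,58,204,37,0,-20,0],[0,58,204,37,0,-20,0]]'; python3 - <<'E'
from l import *
p,r=here();print(np.round(ctrl.state()["qpos"],2))
t,Rt=lev(0,.006);print(rel(p,r,t,Rt))
c=ctrl.capture("wrist");s=ctrl.capture("scene")
cv2.imwrite("pics/w5.png",np.hstack([cv2.resize(c["img"],(400,250)),cv2.resize(s["img"][60:310,150:550],(400,250))])[:,:,::-1])
P=cloud(c);hsv=cv2.cvtColor(c["img"],cv2.COLOR_RGB2HSV);m=((hsv[...,0]<5)|(hsv[...,0]>175))&(hsv[...,1]>200)&(hsv[...,2]>100)&(P[...,2]>.24);q=P[m];print(len(q),q.mean(0).round(4),np.percentile(q[:,1],[2,98]).round(4))
E
```

```text
t: 12.0
ee_pos: [0.5502, -0.1851, 0.3643]
eef_rot: [-0.003, 0.985, -0.018, -0.173]
wrist_force: [-0.9, -0.8, 1.2]
opening: 0.0005
grasp_force: 0.0
[-0.32  0.46  0.58 -0.15  2.43  1.18]
(array([-10.7,   0.2,  52.4]), array([ 0. , -0.1, -0.1]))
1673 [ 0.5307 -0.1857  0.3066] [-0.1967 -0.1747]
```

View pics/w5.png

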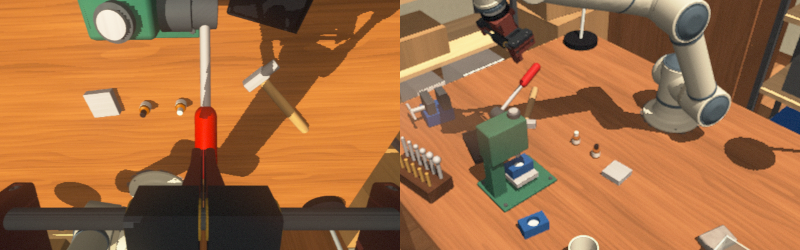

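The red grip is directly under the closed fingers at y -0.186, and the die sits under the punch in the right-hand picture. I'll lower to contact.

```bash
python3 -m jog '[[0,-4,0,15,0,0,0],[0,-8,0,35,0,0,0],[0,-11,0,50,0,0,0],[0,-11.5,0,55,0,0,0],[0,-12,0,57,0,0,0],[0,-12,0,57,0,0,0]]'; python3 - <<'E'
from l import *
p,r=here();print(theta(p),np.round(ctrl.state()["qpos"],2))
for th in np.arange(.1,1.21,.1):
    t,Rt=lev(th);a,b=rel(p,r,t,Rt);print(round(th,2),a,b)
E
```

```text
t: 12.7
ee_pos: [0.5199, -0.1841, 0.3166]
eef_rot: [-0.002, 0.985, -0.018, -0.171]
wrist_force: [0.3, -0.1, -0.0]
opening: 0.0004
grasp_force: 0.0
(np.float64(-0.01816534502732059), np.float64(0.15192222010238227)) [-0.34  0.31  0.85 -0.14  2.3   1.19]
0.1 [-4.7  0.2 17.3] [ 0.1  5.5 -0.1]
0.2 [-8.   0.2 32. ] [ 0.1 11.2 -0.1]
0.3 [-9.8  0.1 47. ] [ 0.1 16.9 -0.1]
0.4 [-10.1   0.1  62. ] [ 0.1 22.7 -0.1]
0.5 [-8.9  0.1 77.1] [ 0.1 28.4 -0. ]
0.6 [-6.2  0.  91.9] [ 0.1 34.1 -0. ]
0.7 [ -2.    0.  106.4] [ 0.1 39.8 -0. ]
0.8 [  3.5  -0.  120.4] [ 0.1 45.6 -0. ]
0.9 [ 1.050e+01 -1.000e-01  1.337e+02] [ 0.1 51.3 -0. ]
1.0 [ 1.880e+01 -1.000e-01  1.463e+02] [ 0.1 57.  -0. ]
1.1 [ 2.820e+01 -1.000e-01  1.581e+02] [ 0.1 62.8 -0. ]
1.2 [ 38.8  -0.2 168.8] [ 0.1 68.5 -0. ]
```

```bash
python3 -m jog '[[0,-2.5,0,9,0,3,0],[0,-4.7,0,17.3,0,5.5,0],[0,-6.5,0,24.6,0,8.4,0],[0,-8,0,32,0,11.2,0],[0,-9,0,39.5,0,14,0],[0,-9.8,0,47,0,16.9,0],[0,-10.1,0,54.5,0,19.8,0],[0,-10.1,0,62,0,22.7,0],[0,-9.6,0,69.5,0,25.5,0],[0,-8.9,0,77.1,0,28.4,0]]'; python3 - <<'E'
from l import *
p,r=here();print(theta(p),np.round(ctrl.state()["qpos"],2))
c=ctrl.capture("scene");cv2.imwrite("pics/s6.png",c["img"][60:310,150:550,::-1])
for th in np.arange(.55,1.21,.05):
    t,Rt=lev(th);a,b=rel(p,r,t,Rt);print(round(th,2),a,b)
E
```

```text
t: 13.7
ee_pos: [0.4872, -0.1835, 0.2495]
eef_rot: [0.003, 0.997, -0.017, 0.079]
wrist_force: [3.4, 0.1, 5.9]
opening: 0.0003
grasp_force: 3.2
(np.float64(0.4817932671859751), np.float64(0.1496205160494568)) [-0.47 -0.26  1.52  0.06  1.73  1.15]
0.55 [-4.7 -0.4  9.2] [0.2 2.4 0. ]
0.6 [-6.9 -0.4 16.4] [0.2 5.3 0. ]
0.65 [-8.8 -0.5 23.7] [0.2 8.1 0. ]
0.7 [-10.3  -0.5  31.1] [ 0.2 11.   0. ]
0.75 [-11.4  -0.5  38.5] [ 0.2 13.9  0. ]
0.8 [-12.1  -0.6  46. ] [ 0.2 16.7  0. ]
0.85 [-12.5  -0.6  53.6] [ 0.2 19.6  0. ]
0.9 [-12.5  -0.6  61.1] [ 0.2 22.5  0.1]
0.95 [-12.1  -0.6  68.6] [ 0.2 25.3  0.1]
1.0 [-11.3  -0.7  76.1] [ 0.2 28.2  0.1]
1.05 [-10.2  -0.7  83.6] [ 0.2 31.1  0.1]
1.1 [-8.7 -0.7 91. ] [ 0.2 33.9  0.1]
1.15 [-6.8 -0.8 98.3] [ 0.2 36.8  0.1]
1.2 [ -4.5  -0.8 105.5] [ 0.2 39.7  0.1]
```

View pics/s6.png

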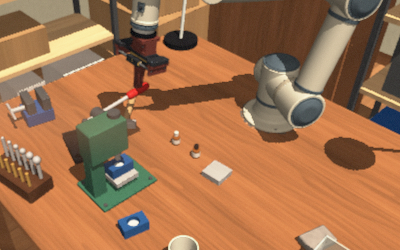

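The lever is about 0.48 rad down with the fingertips on the grip (pixel (140,90)). I'll carry on to the bottom.

```bash
python3 -m jog '[[0,-4.7,-0.3,9.2,0.2,2.4,0],[0,-6.9,-0.4,16.4,0.2,5.3,0],[0,-8.8,-0.5,23.7,0.2,8.1,0],[0,-10.3,-0.5,31.1,0.2,11,0],[0,-11.4,-0.5,38.5,0.2,13.9,0],[0,-12.1,-0.6,46,0.2,16.7,0],[0,-12.5,-0.6,53.6,0.2,19.6,0],[0,-12.5,-0.6,61.1,0.2,22.5,0],[0,-12.1,-0.6,68.6,0.2,25.3,0],[0,-11.3,-0.7,76.1,0.2,28.2,0],[0,-10.2,-0.7,83.6,0.2,31.1,0],[0,-8.7,-0.7,91,0.2,33.9,0]]'; python3 - <<'E'
from l import *
p,r=here();print(theta(p),np.round(ctrl.state()["qpos"],2))
for th in (1.12,1.15,1.18,1.2,1.22):
    t,Rt=lev(th);a,b=rel(p,r,t,Rt);print(round(th,2),a,b)
E
```

```text
t: 14.95
ee_pos: [0.4918, -0.1836, 0.1601]
eef_rot: [0.007, 0.931, -0.015, 0.366]
wrist_force: [-3.6, 2.4, 10.4]
opening: 0.0005
grasp_force: 5.1
(np.float64(1.0856008396523666), np.float64(0.15130307956636765)) [-0.71 -0.77  2.19  0.49  1.15  0.82]
1.12 [-1.4 -0.3  5. ] [0.1 1.2 0.1]
1.15 [-2.8 -0.3  9.3] [0.1 3.  0.1]
1.18 [-4.2 -0.3 13.6] [0.1 4.7 0.1]
1.2 [-5.  -0.3 16.5] [0.1 5.8 0.1]
1.22 [-5.7 -0.3 19.5] [0.1 7.  0.1]
```

```bash
python3 -m jog '[[0,-1.4,-0.3,5,0,1.2,0],[0,-2.8,-0.3,9.3,0,3,0],[0,-4.2,-0.3,13.6,0,4.7,0],[0,-4.2,-0.3,13.6,0,4.7,0]]'; python3 - <<'E'
from l import *
p,r=here();print(theta(p),np.round(ctrl.state()["qpos"],2))
for th in (1.2,1.22):
    t,Rt=lev(th);a,b=rel(p,r,t,Rt);print(round(th,2),a,b)
E
```

```text
t: 15.35
ee_pos: [0.4972, -0.1837, 0.1455]
eef_rot: [0.008, 0.915, -0.016, 0.402]
wrist_force: [-5.8, 0.3, 8.3]
opening: 0.0004
grasp_force: 4.6
(np.float64(1.1882053493552074), np.float64(0.15240491556931332)) [-0.74 -0.82  2.27  0.58  1.07  0.75]
1.2 [ 0.9 -0.2  2.2] [0.  1.3 0.1]
1.22 [-0.1 -0.2  5.1] [0.  2.5 0.1]
```

```bash
python3 -m jog '[[0,0.5,0,1.5,0,1,0],[0,0.5,0,3,0,1.5,0],[0,0.5,0,3,0,1.5,0],[0,0.5,0,3,0,1.5,0]]'; python3 - <<'E'
from l import *
p,r=here();print(theta(p))
c=ctrl.capture("scene");P=cloud(c);hsv=cv2.cvtColor(c["img"],cv2.COLOR_RGB2HSV);m=((hsv[...,0]<5)|(hsv[...,0]>175))&(hsv[...,1]>180)&(hsv[...,2]>100)&(P[...,0]>.42)&(P[...,0]<.6)&(P[...,1]<-.1)&(P[...,2]>.05);print(m.sum(),P[m].mean(0).round(4),P[m].max(0).round(3),P[m].min(0).round(3))
E
```

```text
t: 15.75
ee_pos: [0.499, -0.1836, 0.1427]
eef_rot: [0.008, 0.911, -0.015, 0.412]
wrist_force: [-8.9, 0.6, 5.7]
opening: 0.0003
grasp_force: 4.9
(np.float64(1.2100370743965387), np.float64(0.15212166923844758))
95 [ 0.5138 -0.1768  0.1426] [ 0.542 -0.169  0.162] [ 0.479 -0.193  0.117]
```

```bash
python3 -m jog '[[0,-0.5,0,1.5,0,0,0],[0,-1,0,3,0,0,0],[0,-1,0,3,0,0,0]]'
```

```text
t: 16.1
ee_pos: [0.5002, -0.1837, 0.1412]
eef_rot: [0.008, 0.911, -0.014, 0.412]
wrist_force: [-28.8, 3.3, 15.2]
opening: 0.0004
grasp_force: 14.1
```

The force jump to 32 N means the lever is at its stop. I'll hold there for a second.

```bash
python3 -m jog '[[0,0,0,0,0,0,0],[0,0,0,0,0,0,0],[0,0,0,0,0,0,0],[0,0,0,0,0,0,0],[0,0,0,0,0,0,0],[0,0,0,0,0,0,0],[0,0,0,0,0,0,0],[0,0,0,0,0,0,0],[0,0,0,0,0,0,0],[0,0,0,0,0,0,0],[0,0,0,0,0,0,0]]'; cat > up.py <<'E'
from l import *
a,b,n=[float(x) for x in sys.argv[1:4]]
p,r=here();print(theta(p))
for th in np.linspace(a,b,int(n)):
    t,Rt=lev(th);u,v=rel(p,r,t,Rt);print(round(th,3),u,v)
E
python3 up.py 1.19 .9 7
```

```text
t: 17.2
ee_pos: [0.5001, -0.1838, 0.1413]
eef_rot: [0.008, 0.911, -0.014, 0.412]
wrist_force: [-28.0, 3.3, 14.6]
opening: 0.0005
grasp_force: 13.8
(np.float64(1.221607598778445), np.float64(0.15176740102084596))
1.19 [ 2.6 -0.1 -4.1] [ 0.  -0.5  0.2]
1.142 [  5.4  -0.1 -10.9] [ 0.  -3.2  0.2]
1.093 [  8.5  -0.1 -17.4] [ 0.  -6.   0.2]
1.045 [ 12.   -0.1 -23.9] [ 0.  -8.8  0.2]
0.997 [ 15.8  -0.1 -30.1] [  0.  -11.5   0.2]
0.948 [ 19.8  -0.1 -36.1] [  0.  -14.3   0.2]
0.9 [ 24.2  -0.  -42. ] [  0.  -17.1   0.2]
```

```bash
python3 -m jog '[[0,1,0,-2,0,0,0],[0,2.6,0,-4.1,0,-0.5,0],[0,4,0,-7.5,0,-1.8,0],[0,5.4,0,-10.9,0,-3.2,0],[0,7,0,-14.2,0,-4.6,0],[0,8.5,0,-17.4,0,-6,0],[0,10.2,0,-20.7,0,-7.4,0],[0,12,0,-23.9,0,-8.8,0],[0,13.9,0,-27,0,-10.1,0],[0,15.8,0,-30.1,0,-11.5,0],[0,19.8,0,-36.1,0,-14.3,0],[0,24.2,0,-42,0,-17.1,0]]'; python3 up.py .87 .54 12
```

```text
t: 18.4
ee_pos: [0.4844, -0.1833, 0.1855]
eef_rot: [0.005, 0.963, -0.017, 0.271]
wrist_force: [-5.9, -0.1, 4.4]
opening: 0.0003
grasp_force: 3.0
(np.float64(0.9106515242494873), np.float64(0.15131302526718052))
0.87 [ 2.7 -0.2 -5.5] [ 0.  -1.6  0. ]
0.84 [ 4.5 -0.2 -9.7] [ 0.  -3.3  0. ]
0.81 [  6.4  -0.2 -13.8] [ 0. -5.  0.]
0.78 [  8.5  -0.2 -17.8] [ 0.  -6.7  0. ]
0.75 [ 10.6  -0.2 -21.8] [ 0.  -8.4  0. ]
0.72 [ 12.9  -0.2 -25.7] [  0.  -10.1   0. ]
0.69 [ 15.3  -0.2 -29.6] [  0.  -11.9   0. ]
0.66 [ 17.8  -0.2 -33.3] [  0.  -13.6   0. ]
0.63 [ 20.4  -0.2 -37. ] [  0.  -15.3   0. ]
0.6 [ 23.1  -0.2 -40.6] [  0. -17.   0.]
0.57 [ 26.   -0.2 -44.1] [  0.  -18.7   0. ]
0.54 [ 28.9  -0.2 -47.6] [  0.  -20.5   0. ]
```

```bash
python3 -m jog '[[0,2.2,0,-4.4,0,-1.2,0],[0,4.5,0,-9.2,0,-3,0],[0,6.4,0,-13.5,0,-5,0],[0,8.5,0,-17.8,0,-6.7,0],[0,10.6,0,-21.8,0,-8.4,0],[0,12.9,0,-25.7,0,-10.1,0],[0,15.3,0,-29.6,0,-11.9,0],[0,17.8,0,-33.3,0,-13.6,0],[0,20.4,0,-37,0,-15.3,0],[0,23.1,0,-40.6,0,-17,0],[0,26,0,-44.1,0,-18.7,0],[0,28.9,0,-47.6,0,-20.5,0]]'; python3 up.py .51 .18 12
```

```text
t: 19.6
ee_pos: [0.4851, -0.1833, 0.2417]
eef_rot: [0.002, 0.995, -0.017, 0.097]
wrist_force: [-0.9, -0.9, 3.6]
opening: 0.0005
grasp_force: 2.1
(np.float64(0.5358340634425326), np.float64(0.15007808163188185))
0.51 [ 0.8 -0.2 -3.9] [ 0.  -1.9 -0. ]
0.48 [ 2.6 -0.2 -8. ] [ 0.  -3.6 -0. ]
0.45 [  4.5  -0.2 -12.1] [ 0.  -5.3 -0. ]
0.42 [  6.6  -0.2 -16.1] [ 0. -7. -0.]
0.39 [  8.8  -0.2 -20.1] [ 0.  -8.7 -0. ]
0.36 [ 11.1  -0.2 -24. ] [  0.  -10.5  -0. ]
0.33 [ 13.5  -0.2 -27.8] [  0.  -12.2  -0. ]
0.3 [ 16.   -0.2 -31.6] [  0.  -13.9  -0. ]
0.27 [ 18.7  -0.2 -35.2] [  0.  -15.6  -0. ]
0.24 [ 21.4  -0.2 -38.8] [  0.  -17.3  -0. ]
0.21 [ 24.3  -0.2 -42.4] [  0. -19.  -0.]
0.18 [ 27.2  -0.2 -45.8] [  0.  -20.8  -0. ]
```

```bash
python3 -m jog '[[0,0.8,0,-3.9,0,-1.9,0],[0,2.6,0,-8,0,-3.6,0],[0,4.5,0,-12.1,0,-5.3,0],[0,6.6,0,-16.1,0,-7,0],[0,8.8,0,-20.1,0,-8.7,0],[0,11.1,0,-24,0,-10.5,0],[0,13.5,0,-27.8,0,-12.2,0],[0,16,0,-31.6,0,-13.9,0],[0,18.7,0,-35.2,0,-15.6,0],[0,21.4,0,-38.8,0,-17.3,0],[0,24.3,0,-42.4,0,-19,0],[0,27.2,0,-45.8,0,-20.8,0]]'; python3 up.py .15 -.15 11
```

```text
t: 20.8
ee_pos: [0.503, -0.1836, 0.2908]
eef_rot: [-0.002, 0.996, -0.017, -0.085]
wrist_force: [0.1, -1.7, 2.5]
opening: 0.0007
grasp_force: 1.1
(np.float64(0.18598047988852368), np.float64(0.15028460348740813))
0.15 [ 1.5  0.1 -5.2] [-0.  -1.6 -0. ]
0.12 [ 3.3  0.1 -9.4] [-0.  -3.4 -0. ]
0.09 [  5.2   0.1 -13.5] [-0.  -5.1 -0. ]
0.06 [  7.3   0.1 -17.5] [-0.  -6.8 -0. ]
0.03 [  9.4   0.1 -21.5] [-0.  -8.5 -0. ]
0.0 [ 11.7   0.1 -25.4] [ -0.  -10.2  -0. ]
-0.03 [ 14.1   0.1 -29.2] [ -0.  -11.9  -0. ]
-0.06 [ 16.6   0.1 -33. ] [ -0.  -13.7  -0. ]
-0.09 [ 19.3   0.1 -36.7] [ -0.  -15.4  -0. ]
-0.12 [ 22.    0.1 -40.3] [ -0.  -17.1  -0. ]
-0.15 [ 24.8   0.1 -43.8] [ -0.  -18.8  -0. ]
```

```bash
python3 -m jog '[[0,1.5,0,-5.2,0,-1.6,0],[0,3.3,0,-9.4,0,-3.4,0],[0,5.2,0,-13.5,0,-5.1,0],[0,7.3,0,-17.5,0,-6.8,0],[0,9.4,0,-21.5,0,-8.5,0],[0,11.7,0,-25.4,0,-10.2,0],[0,14.1,0,-29.2,0,-11.9,0],[0,16.6,0,-33,0,-13.7,0],[0,19.3,0,-36.7,0,-15.4,0],[0,22,0,-40.3,0,-17.1,0],[0,24.8,0,-43.8,0,-18.8,0]]'; python3 -m jog '[[0,0,0,-10,0,0,0],[0,0,0,-30,0,0,0],[0,0,0,-60,0,0,0],[0,0,0,-60,0,0,0],[0,0,0,-60,0,0,0]]'; python3 - <<'E'
from l import *
for n in("top","scene"):
    c=ctrl.capture(n);P=cloud(c);hsv=cv2.cvtColor(c["img"],cv2.COLOR_RGB2HSV);H,S,V=hsv[...,0],hsv[...,1],hsv[...,2];z=P[...,2]
    m=((H<5)|(H>175))&(S>200)&(V>120)&(z>.2)&(z<.345);print(n,"grip",m.sum(),P[m].mean(0).round(4))
    m=(np.hypot(P[...,0]-.636,P[...,1]+.103)<.07)&(H>100)&(H<125)&(S>140);q=P[m&(z>.079)&(z<.09)];print(len(q),rect(q) if len(q)>5 else "")
    if n=="scene":cv2.imwrite("pics/s8.png",c["img"][:,:,::-1])
E
```

```text
t: 21.9
ee_pos: [0.5349, -0.1843, 0.3285]
eef_rot: [-0.005, 0.969, -0.017, -0.247]
wrist_force: [0.6, -0.3, 0.3]
opening: 0.0007
grasp_force: 0.0
t: 22.4
ee_pos: [0.5639, -0.1856, 0.38]
eef_rot: [-0.005, 0.969, -0.017, -0.246]
wrist_force: [-0.7, 0.0, -1.4]
opening: 0.0005
grasp_force: 0.0
top grip 0 [nan nan nan]
19 (array([603.8, -92.3]), array([14.2, 14.2]), 74.0)
scene grip 120 [ 0.5182 -0.1799  0.3079]
78 (array([639.4, -89.8]), array([26.4, 73.9]), 82.6)<stdin>:4: RuntimeWarning: Mean of empty slice.
  ret = um.true_divide(
```

View pics/s8.png

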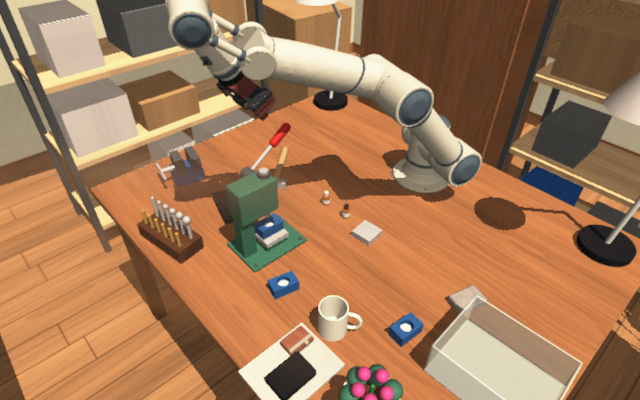

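The lever is home, with its grip at pixel (279,135) as at the start. The die is on the anvil at (270,227), the gripper is clear and the bystanders haven't moved.

```bash
python3 -c "
from cell import ctrl
print(ctrl.hand_in())"
```

```text
the job is handed in; nothing more can be done
None
```

The die is on the anvil within about 1 mm of the punch axis when let go (after the press I could only check it roughly, as the head hides it); the lever was held at its stop for over a second, eased home in about 4.5 s, and the job is handed in with no verdict returned.

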